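# Change the slide tray in the slide scanner

## Task

Change the tray in the slide scanner: press the red catch so that the scanned tray (orange grip) springs free, slide it out of the rails and lay it flat in the yellow out-tray. Then slide the waiting tray (green grip) along the rails until the catch clicks up through its window, and let go. The trays carry glass slides: push only as hard as the springs ask, never ram a tray or the catch against its stop, keep them level, set them down gently, and leave the other things on the bench where they are.

Things in the scene. Friction and masses are not known exactly. Their poses are not given: they have to be found in the camera images.
- scanner: white slide scanner, fixed: housing 240 deep x 320 wide x 130 mm high, a black loading stage in front of it. Origin: on the bench under the centre of a tray at home; x = push-in direction, y to the left rail, z up. Deck top 45 mm up, x -130 to +77 mm, 124 mm wide, its front part an open apron; rails from x +2 to +77 mm; housing front at x +85 mm.
- dock_home (a point): point on the deck, 45 mm above the bench, where the tray's origin lies when clicked home; axes as the scanner's. The tray can be pushed 1.5 mm beyond it, to the hard end stop; let go, it comes back to rest against the catch.
- dock_mouth (a point): middle of the rails' mouth on the deck, 2 mm beyond dock_home in x. Rail walls at y +-47 mm (1 mm of play each side), lips 8 to 12 mm above the deck reaching in to y +-40 mm hold the tray's edges down. Flared guides reach 16 mm out (-x) from here, 55 mm each side at their ends; a tray whose leading edge is short of them can be set on or lifted off the apron.
- dock_stop (a point): middle of the hard end stop's face, on the deck, 76.5 mm beyond dock_home in x. Two sprung pins in it meet the tray 10 mm before home and push back, 6.5 N there, 10 N at home; with the catch's ramp and friction a push of some 12 to 20 N carries it home, more if the tray is also pressed down or sideways. A tray left short of the click is pushed back out.
- catch (a joint): spring catch, m: 0 = up, 0.008 = fully down on a hard stop; spring 3 N up, 5 N down, plus up to 8 N of friction while a tray is pushed against it. An entering tray's edge rides its nose down; at home the nose snaps up in the tray's window. Pressed more than 5 mm it frees the tray; the pins push the tray out 10 to 25 mm and the catch, let go, no longer holds it.
- catch_nose (a point): top of the catch's red ramped nose, 10 mm wide, 5 mm above the deck when up; 66 mm beyond dock_home in x, 26 mm to the right. The ramp on its mouth side starts 53 mm beyond dock_home. At home it shows in the tray's window from above.
- catch_pad (a point): centre of the top of the catch's red thumb pad (30 x 28 mm, level, 55 mm above the bench when up), outside the right-hand rail, 16 mm beyond dock_home in x and 88 mm to the right; pressed straight down, it moves with the nose. The rail, 16 mm beside it, stands 2 mm higher.
- tray_old: scanned four-slide tray: aluminium plate 150 (x) x 92 (y) x 6 mm with four glass slides in it and an upright orange grip near one end; 0.13 to 0.25 kg. Origin: centre of the underside, z up; +x points from the grip end to the leading end, which enters the rails first. A window for the catch (x 50 to 68, y -34 to -18 mm) lies behind the 7 mm bar of the leading edge. At the start clicked home in the scanner.
- tray_old_handle (a point): centre of the scanned tray's upright grip, a plain block 10 thick (tray x) x 40 wide (tray y) x 35 mm tall, foot on the plate; 66 mm behind the tray's origin (-x), 23.5 mm above the tray's underside; its top is 41 mm above the underside. Axes as the tray's.
- tray_new: waiting four-slide tray: aluminium plate 150 (x) x 92 (y) x 6 mm with four glass slides in it and an upright green grip near one end; 0.13 to 0.25 kg. Origin: centre of the underside, z up; +x points from the grip end to the leading end, which enters the rails first. A window for the catch (x 50 to 68, y -34 to -18 mm) lies behind the 7 mm bar of the leading edge. At the start on the blue mat.
- tray_new_handle (a point): centre of the waiting tray's upright grip, a plain block 10 thick (tray x) x 40 wide (tray y) x 35 mm tall, foot on the plate; 66 mm behind the tray's origin (-x), 23.5 mm above the tray's underside; its top is 41 mm above the underside. Axes as the tray's.
- out_tray: shallow yellow open tray, 215 (x) x 150 (y) mm outside, 4 mm floor and walls, rim 14 mm high, fixed. Origin: centre of its underside, on the bench. A slide tray lies in it lengthwise, either way round.
- mat: blue mat 215 x 150 x 3 mm, fixed; origin: centre of its underside. The green-gripped tray waits on it.
- tip_box: bystander: orange-lidded pipette tip box 124 x 86 x 80 mm; origin: centre of its underside
- oil_bottle: bystander: small brown immersion oil bottle, 34 mm diameter, 75 mm tall; origin: centre of its underside
- beaker: bystander: glass beaker, 60 mm diameter, 75 mm tall; origin: centre of its underside

How it is judged:
On the way, in this order (a step that is already met when the one before it is completed fails the run):
1. the catch has been pressed and the scanned tray has sprung at least 6 mm out of its seat, still lying on the stage (x of tray_old in the frame of dock_home below -0.006 m and z of tray_old in the frame of dock_home below 0.006 m), for 0.05 s.
2. the scanned tray (orange) lies flat in the yellow out-tray, let go (x of tray_old in the frame of out_tray between -0.035 and 0.035 m and y of tray_old in the frame of out_tray between -0.03 and 0.03 m and height (world z) of tray_old below 0.008 m and angle between tray_old's own z axis and vertical below 0.06 rad and linear speed of tray_old below 0.02 m/s and contact force between the fingers and tray_old below 0.2 N), for 0.2 s.
3. the waiting tray (green) is home in the rails and the catch has clicked up into its window (x of tray_new in the frame of dock_home between -0.0025 and 0.0035 m and y of tray_new in the frame of dock_home between -0.003 and 0.003 m and z of tray_new in the frame of dock_home between -0.003 and 0.003 m and angle between the x axis of tray_new and the x axis of scanner, either way round below 0.04 rad and value of joint catch below 0.0015 m), for 0.1 s.
At the end, for the whole second after the job is handed in: Green tray at home in the dock (2.5 mm short to 3.5 mm beyond dock_home, 3 mm across and up, 0.04 rad), catch up (under 1.5 mm); orange tray flat in the out-tray (centre within 35 mm lengthwise, 30 mm across; underside under 8 mm up; tilt under 0.06 rad); both let go, at rest (all of step 2 and all of step 3 and linear speed of tray_new below 0.01 m/s and contact force between the fingers and tray_new below 0.2 N); the robot touches nothing.
It fails at once if the waiting tray is pressed, rammed or dropped on the scanner with more than 40 N (contact force between tray_new and scanner above 40 N).
It fails at once if the robot, or the scanned tray, presses on the catch or any other part of the scanner with more than 45 N (contact force between any of the fingers, the arm, tray_old and scanner above 45 N).
It fails at once if the scanned tray is dropped into the out-tray (falls free faster than 0.4 m/s, about 8 mm) (horizontal distance between tray_old and out_tray below 0.12 m and contact force between the fingers and tray_old below 0.1 N and linear speed of tray_old above 0.4 m/s).
It fails at once if a slide tray is tipped by more than 0.5 rad (angle between any of tray_new, tray_old's own z axis and vertical above 0.5 rad).
It fails at once if a bystander (tip box, oil bottle or beaker) is moved by more than 25 mm (distance of any of tip_box, oil_bottle, beaker from where it was at the start of the episode above 0.025 m).
It also fails if it takes over 70 s, if anything falls off the work surface, if the arm or the gripper's body presses on something with over 40 N, if the wrist force passes 120 N, or if a joint passes its speed limit or range.

## Robot

A 6-joint arm with a two-finger parallel gripper is mounted at the origin on the work surface. World frame = base frame: x ahead of the robot, y to its left, z up, the work surface at z = 0. Lengths are in m, angles in rad, forces in N, time in s.
With the tool pointing down it reaches from about 0.35 to 0.85 m from the base axis. Payload 8.1 kg.
Tool frame: the origin (TCP) lies at the very end of the fingers, on their centre line; the grasp point (between the pads) lies 19 mm behind it; z points along the fingers, y is the line along which they close (so a half turn about z gives the same grasp; the last joint's range is limited). The gripper opens to 93 mm and grips with 3 to 60 N. Pads are 15 mm wide; open, the fingers measure 128 mm over their backs; the gripper's body (75 mm by 188 mm) begins 65 mm behind the grasp point.
Start: joints at [-1.426, 0.13, 1.488, -0, 1.523, -0.085], TCP at [0.137, -0.584, 0.219] pointing down, gripper open.
Joint ranges: [-2.96, 2.96], [-0.89, 2.26], [0.02, 2.5], [-1.34, 4.48], [0, 2.73], [-2.66, 2.66]. Speed limits (rad/s): [2.39, 2.39, 2.79, 3.14, 3.14, 3.14].

## Interface

Orientations are given as a rotation vector (axis times angle).
In Python, from plant import read_state, eyes, workorder gives the robot as it stands. The module is installed in compiled form; this text tells all that it offers.
- The arm moves only by the tool play_rows, never from a script. Its argument "targets" is one flat list of numbers, 4 for each row, row after row: the shift along the tool's x, y, z in cm, then the turn about the tool's z in degrees. In form: [dx, dy, dz, roll, dx, dy, dz, roll, ...]. A call has 1 to 8 rows; each row is the pose to reach, as a shift and turn from the pose commanded when the call began, along the tool's axes at that moment; what a row does not reach only later rows make up. A row lasts 1/12 s, in which the tool goes at most 41.7 mm and 7.16 degrees, less where a joint would pass 70% of its speed; a pose out of reach is approached as far as the arm can. A call with a gripper value outside its range is refused whole. "grip" is the finger opening in cm, from 0 to 9.3, set as the call begins (left out, the last holds). The fingers move at their own pace and stop on an object; "grip_force" is the grip in N (left out, the last holds). Time passes only in rows, so rows that repeat a pose let the fingers close. It gives the time, the measured TCP pose, the force, the opening and the grip force at its end, in the units of the state.
- read_state(): the state, without advancing time (a new reading comes with each control period).
- eyes.read_camera(name): name is "side" or "top"; returns a dict with "image" (400x640x3 uint8, red, green, blue), "vfov" (degrees; the focal length in pixels is half the picture's height over the tangent of half this angle, whatever the lens; pixels are square), "cx", "cy" (the principal point, pixels), "cam_to_world" (4x4, takes a point from camera to world coordinates). Camera axes: x right, y up, looking along -z (the intrinsics and any distortion apply to the point x, -y, -z); pixel columns grow to the right and rows downward; lengths in m; the calibration is good to about 2 mm. A picture is of the moment at which its call begins. There is no depth.
- workorder.close_job(): hands the job in; it is judged then, once.
The state is a dict: "t": time; "q": joint angles; "dq": joint speeds; "joint_torque": joint torques, N m; "tool_pos": TCP position; "orientation": TCP orientation; "force": force on the tool from outside, world axes, zero at the start; "wrist_torque": the same for the moment, N m; "opening": finger opening in m; "gripper_force": force on a finger pad.
Only numpy, scipy, OpenCV 4.12 (cv2) and the standard library are available. Lean on these libraries where they do the work, as an engineer would, in place of code of your own. Each camera call takes 0.05 s, during which the arm holds its last target. There are 200 camera calls.

## Working session

There is one attempt and no reset: what is moved stays moved. The work goes in short steps, Python scripts to look and compute and a tool call to move; the robot and the scene stay as the last step left them, time stands still between calls to the robot, and variables do not carry over. Pictures are saved under pics/ and viewed, at most 10 in all, crops included, and the job is handed in when it is done.

Besides the shell and the picture viewer there is one more tool, called after "Emit:" as a command line: name --argument value ..., lists and objects as JSON in quotes. play_rows: Moves the arm, as the interface text tells. Its arguments: {"type":"object","properties":{"targets":{"type":"array"},"grip":{"type":"number"},"grip_force":{"type":"number"}},"required":["targets"]}

```bash
mkdir -p pics
cat > h.py <<'E'
import numpy as np, cv2
from plant import read_state, eyes, workorder
from scipy.spatial.transform import Rotation as R
def cam(n):
    c=eyes.read_camera(n); return c
def ray(c,u,v):
    f=200/np.tan(np.radians(c["vfov"])/2)
    d=np.array([(u-c["cx"])/f,-(v-c["cy"])/f,-1.]); M=np.array(c["cam_to_world"])
    return M[:3,3],M[:3,:3]@d
def onz(c,u,v,z):
    o,d=ray(c,u,v); return o+d*(z-o[2])/d[2]
def save(c,name): cv2.imwrite("pics/"+name,cv2.cvtColor(c["image"],cv2.COLOR_RGB2BGR))
E
python3 - <<'E'
from h import *
for n in("top","side"):
    c=cam(n); save(c,n+"0.png"); print(n,c["vfov"],c["cx"],c["cy"],{k for k in c}); print(np.round(c["cam_to_world"],3))
s=read_state(); print(s)
E
```

```text
top 42.41162353926707 315.78035181902726 199.70908201313577 {'cx', 'cy', 'image', 'cam_to_world', 'vfov'}
[[-0.025  0.995 -0.094  0.412]
 [-0.999 -0.023  0.022  0.011]
 [ 0.02   0.094  0.995  1.333]
 [ 0.     0.     0.     1.   ]]
side 57.98542307241804 316.64118289696955 196.27977998420863 {'cx', 'cy', 'image', 'cam_to_world', 'vfov'}
[[ 0.993  0.059 -0.103  0.45 ]
 [-0.118  0.498 -0.859 -0.778]
 [ 0.001  0.865  0.501  0.559]
 [ 0.     0.     0.     1.   ]]
{'t': 0.1, 'q': array([-1.42638605e+00,  1.31081262e-01,  1.48919235e+00, -1.17399941e-05,
        1.52300260e+00, -8.53852962e-02]), 'dq': array([ 0.00122784, -0.00110582, -0.00251899, -0.00035152, -0.00021244,
       -0.00027191]), 'joint_torque': array([ 9.56610129e-04, -5.61342144e+01, -4.93096805e+01,  7.70067167e-02,
        2.90038803e-02, -4.77744572e-05]), 'tool_pos': array([ 0.1366172 , -0.58369975,  0.2176829 ]), 'orientation': array([-3.11920710e+00, -3.59976363e-01,  9.63946204e-05]), 'force': array([-0.11095974, -0.46311643, -0.35342346]), 'wrist_torque': array([-0.05192189, -0.03591248, -0.00463579]), 'gripper_force': 0.0, 'opening': 0.09303651985582984}
```

View pics/top0.png

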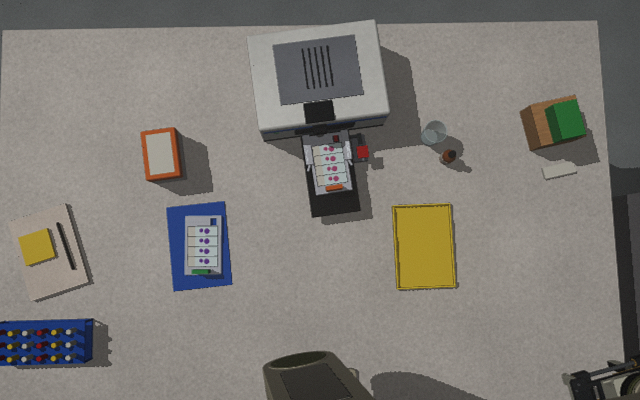

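View pics/side0.png

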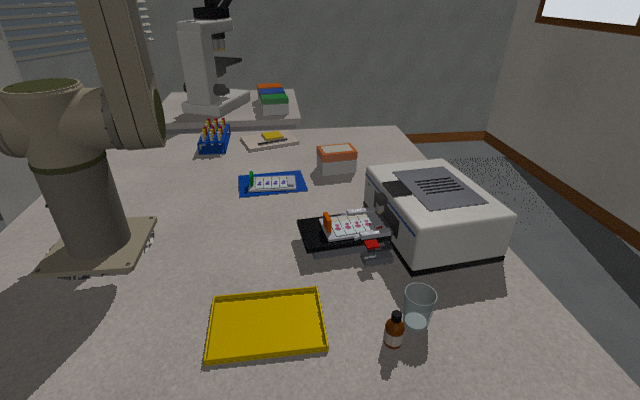

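The top view shows the scanner centred near (320,100), the red pad at (363,153), the orange grip at (334,188), the green grip at (202,271) and the out-tray around (424,246). The side view shows the same layout. Next I measure these with colour masks.

```bash
cat >> h.py <<'E'
def blob(c,lo,hi,box,hsvmin=None):
    u0,v0,u1,v1=box
    h=cv2.cvtColor(c["image"],cv2.COLOR_RGB2HSV)
    m=cv2.inRange(h,np.array(lo),np.array(hi)); k=np.zeros_like(m); k[v0:v1,u0:u1]=m[v0:v1,u0:u1]
    cs,_=cv2.findContours(k,cv2.RETR_EXTERNAL,cv2.CHAIN_APPROX_NONE)
    q=max(cs,key=cv2.contourArea); M=cv2.moments(q)
    return (M["m10"]/M["m00"],M["m01"]/M["m00"]),cv2.minAreaRect(q),cv2.contourArea(q)
E
python3 - <<'E'
from h import *
t=cam("top");s=cam("side")
def rep(n,lo,hi,bt,bs,z):
    for c,b,nm in((t,bt,"T"),(s,bs,"S")):
        if b is None: continue
        p,r,a=blob(c,lo,hi,b); print(n,nm,np.round(p,1),"area",a,"xy",np.round(onz(c,*p,z)[:2],4),"rect",np.round([onz(c,*q,z)[:2] for q in cv2.boxPoints(r)],3).tolist())
rep("pad",[0,150,90],[6,255,255],(350,140,375,165),(360,235,385,252),.055)
rep("pad",[170,150,90],[180,255,255],(350,140,375,165),(360,235,385,252),.055) if 0 else 0
rep("ograp",[7,170,120],[16,255,255],(320,178,350,200),(318,205,340,240),.086)
rep("ggrip",[50,100,40],[75,255,255],(185,262,220,280),(240,165,262,195),.044)
rep("yel",[20,120,80],[32,255,255],(380,195,470,300),(190,280,340,370),.014)
rep("mat",[105,120,60],[125,255,255],(160,195,240,300),None,.003)
rep("deck",[0,0,0],[180,255,45],(295,120,370,225),None,.045)
for n,img,b,k in(("a",t["image"],(290,120,390,225),6),("b",s["image"],(290,180,410,270),6)):
    x=cv2.cvtColor(img[b[1]:b[3],b[0]:b[2]],cv2.COLOR_RGB2BGR); 
    x=cv2.resize(x,None,fx=4,fy=4,interpolation=cv2.INTER_CUBIC); cv2.imwrite(f"pics/crop_{n}.png",x)
a=cv2.imread("pics/crop_a.png");b=cv2.imread("pics/crop_b.png")
b=cv2.resize(b,(390,292)); o=np.zeros((420,800,3),np.uint8); o[:420,:400]=a; o[:292,405:795]=b; cv2.imwrite("pics/crops.png",o)
E
```

```text
pad T [362.1 151.2] area 102.0 xy [ 0.6522 -0.1378] rect [[0.665, -0.123], [0.668, -0.149], [0.64, -0.153], [0.636, -0.126]]
pad S [371.5 243.2] area 76.0 xy [ 0.6518 -0.1404] rect [[0.637, -0.128], [0.671, -0.124], [0.666, -0.152], [0.633, -0.156]]
ograp T [333.5 186.9] area 33.5 xy [ 0.5595 -0.0614] rect [[0.561, -0.042], [0.565, -0.08], [0.558, -0.08], [0.553, -0.043]]
ograp S [326.8 216.1] area 23.5 xy [ 0.5596 -0.064 ] rect [[0.553, -0.047], [0.561, -0.041], [0.566, -0.081], [0.558, -0.086]]
ggrip T [199.6 271.4] area 44.5 xy [0.3619 0.2731] rect [[0.366, 0.292], [0.365, 0.252], [0.357, 0.252], [0.358, 0.292]]
ggrip S [250.9 178. ] area 31.0 xy [0.3652 0.2411] rect [[0.357, 0.292], [0.367, 0.291], [0.37, 0.188], [0.362, 0.189]]
yel T [423.4 245.8] area 4811.0 xy [ 0.4112 -0.2915] rect [[0.518, -0.214], [0.523, -0.367], [0.307, -0.369], [0.302, -0.218]]
yel S [265.  325.5] area 7692.5 xy [ 0.4093 -0.3092] rect [[0.27, -0.222], [0.527, -0.212], [0.519, -0.378], [0.308, -0.38]]
mat T [198.7 245.9] area 4729.0 xy [0.4252 0.2835] rect [[0.527, 0.37], [0.539, 0.219], [0.325, 0.199], [0.314, 0.347]]
deck T [333.6 199. ] area 1182.5 xy [ 0.5339 -0.063 ] rect [[0.651, 0.01], [0.666, -0.113], [0.503, -0.13], [0.489, -0.007]]
```

View pics/crops.png

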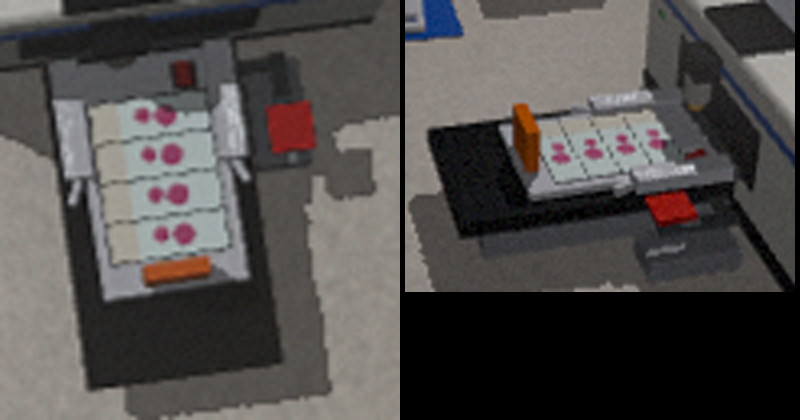

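Both views agree on the pad at (0.652,-0.139) and the orange grip at (0.5595,-0.063). Their separation is 119.7 mm against a nominal 120.3 mm. The crop shows the catch nose red in the tray's window and the pad clear of the rail. Next come the yaws from line fits.

```bash
cat >> h.py <<'E'
def tool(s=None):
    s=s or read_state(); return np.array(s["tool_pos"]),R.from_rotvec(s["orientation"])
def need(xy=None,yaw=None,z=None):
    """shift (cm, tool axes) and roll (deg) to bring TCP to xy,z and tool y to world yaw"""
    p,r=tool(); g=p.copy()
    if xy is not None: g[:2]=xy
    if z is not None: g[2]=z
    y=r.apply([0,1,0]); cur=np.arctan2(y[1],y[0])
    roll=0 if yaw is None else -np.degrees(yaw-cur)
    print("pos",np.round(p,4),"y-yaw",round(cur,4),"shift cm",np.round(r.inv().apply(g-p)*100,2),"roll",round(roll,2))
E
python3 - <<'E'
from h import *
t=cam("top"); im=t["image"]; g=cv2.cvtColor(im,cv2.COLOR_RGB2GRAY)
h=cv2.cvtColor(im,cv2.COLOR_RGB2HSV)
def fit(pts,z):
    P=np.array([onz(t,u,v,z)[:2] for u,v in pts]).astype(np.float32); d=cv2.fitLine(P,cv2.DIST_HUBER,0,.01,.01).ravel(); return np.round(d,4),np.degrees(np.arctan2(d[1],d[0])).round(2)
m=(g<45)
L=[];Rr=[];F=[]
for v in range(194,210):
    x=np.flatnonzero(m[v,295:372]); L.append((295+x[0]-.5,v)); Rr.append((295+x[-1]+.5,v))
for u in range(316,354):
    y=np.flatnonzero(m[160:225,u]); F.append((u,160+y[-1]+.5))
for n,q in(("L",L),("R",Rr),("F",F)): print("deck",n,fit(q,.045))
b=cv2.inRange(h,np.array([105,120,40]),np.array([125,255,255]))
b=(b==0); L=[];Rr=[]
print(''.join('.#'[int(k)] for k in b[240,160:240]))
for v in range(225,262):
    x=np.flatnonzero(b[v,176:226]); L.append((176+x[0]-.5,v)); Rr.append((176+x[-1]+.5,v))
B=[]
for u in range(188,218):
    y=np.flatnonzero(b[230:286,u]); B.append((u,230+y[-1]+.5))
for n,q in(("L",L),("R",Rr),("B",B)): print("tray",n,fit(q,.009))
need((.652,-.141),.13,.2)
E
```

```text
deck L (array([ 0.9948,  0.1014,  0.5301, -0.0039], dtype=float32), np.float32(5.82))
deck R (array([ 0.9926,  0.1213,  0.5235, -0.1262], dtype=float32), np.float32(6.96))
deck F (array([ 0.1155, -0.9933,  0.4962, -0.0643], dtype=float32), np.float32(-83.37))
#########................#####################################......############
tray L (array([ 0.9994, -0.0354,  0.4334,  0.3193], dtype=float32), np.float32(-2.03))
tray R (array([ 1.    , -0.0076,  0.4275,  0.2243], dtype=float32), np.float32(-0.44))
tray B (array([0.0258, 0.9997, 0.3523, 0.2645], dtype=float32), np.float32(88.52))
pos [ 0.1366 -0.584   0.2182] y-yaw -1.341 shift cm [ 60.27 -31.4    1.84] roll -84.28
```

Emit:
play_rows --targets '[30.0,-15.5,0,-50,30.0,-15.5,0,-50,30.0,-15.5,0,-50,30.0,-15.5,0,-50,30.0,-15.5,0,-50,30.0,-15.5,0,-50,30.0,-15.5,0,-50,30.0,-15.5,0,-50]' --grip 0

```text
t: 0.92
tool_pos: [0.3914, -0.3662, 0.2188]
orientation: [2.669, 1.656, 0.0]
force: [1.3, -0.6, 1.0]
opening: 0.044
gripper_force: 0.0
```

```bash
python3 -c "
from h import *
need((.651,-.141),.115,.12)"
```

```text
pos [ 0.3914 -0.3662  0.2188] y-yaw -0.4601 shift cm [31.71 13.26  9.87] roll -32.95
```

Emit:
play_rows --targets '[31.7,13.3,5,57,31.7,13.3,5,57,31.7,13.3,5,57,31.7,13.3,5,57,31.7,13.3,5,57,31.7,13.3,5,57,31.7,13.3,5,57,31.7,13.3,5,57]'

```text
t: 1.58
tool_pos: [0.6297, -0.1635, 0.1727]
orientation: [3.133, 0.231, -0.0]
force: [0.6, -0.3, 1.2]
opening: 0.0003
gripper_force: 0.0
```

```bash
python3 -c "
from h import *
need((.651,-.141),-1.456,.065)"
```

```text
pos [ 0.6297 -0.1635  0.1727] y-yaw -1.4234 shift cm [ 2.44 -1.91 10.77] roll 1.87
```

Emit:
play_rows --targets '[2.4,-1.9,3,0,2.4,-1.9,6,0,2.4,-1.9,9,0,2.4,-1.9,10.5,0,2.4,-1.9,10.7,0,2.4,-1.9,10.7,0,2.4,-1.9,10.7,0]'

```text
t: 2.17
tool_pos: [0.6503, -0.1435, 0.0683]
orientation: [3.131, 0.24, 0.004]
force: [0.7, -0.4, 0.8]
opening: 0.0006
gripper_force: 0.0
```

```bash
python3 -c "
from h import *
need((.651,-.141),-1.456,.056)
a=cam('side');b=cam('top')
x=cv2.resize(a['image'][170:280,290:420],None,fx=4,fy=4); y=cv2.resize(b['image'][110:220,290:380],None,fx=3,fy=3)
o=np.zeros((440,800,3),np.uint8);o[:440,:520]=x;o[:330,525:795]=y;save({'image':o},'press.png')
s=read_state();print(s['force'])"
```

```text
pos [ 0.6503 -0.1435  0.0683] y-yaw -1.4181 shift cm [ 0.1  -0.24  1.23] roll 2.17
[0.19278498 0.03450856 0.2921241 ]
```

View pics/press.png

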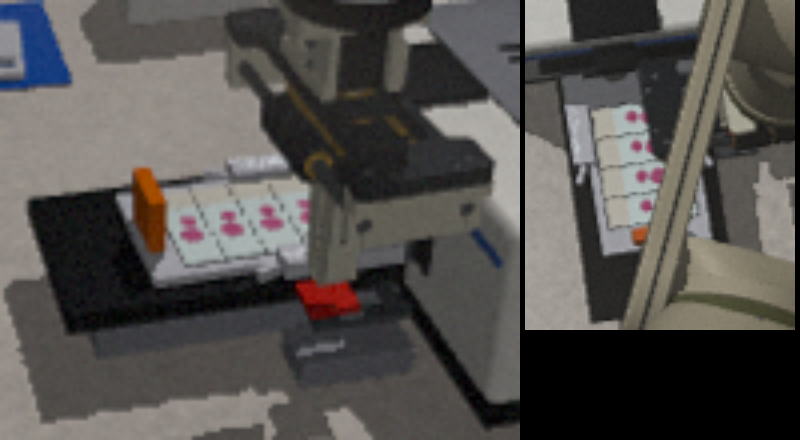

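The finger stands over the red pad: tip about (335,270), pad (330,297) in the crop. I press gently from here.

Emit:
play_rows --targets '[0,-0.1,0.6,0,0,-0.1,0.9,0,0,-0.1,1.1,0,0,-0.1,1.25,0,0,-0.1,1.4,0,0,-0.1,1.5,0,0,-0.1,1.5,0]'

```text
t: 2.85
tool_pos: [0.6493, -0.1417, 0.0518]
orientation: [3.132, 0.241, 0.0]
force: [-2.4, -0.0, 3.6]
opening: 0.0007
gripper_force: 2.3
```

```bash
python3 -c "
from h import *
s=read_state();print(s['force'],s['tool_pos'])
c=cam('side');p,r,a=blob(c,[7,170,120],[16,255,255],(300,195,340,250));print(p,a,onz(c,*p,.086))"
```

```text
[-2.38466156 -0.00526866  3.60395577] [ 0.64928073 -0.14169232  0.05177699]
(326.8296296296296, 216.21481481481482) 22.5 [ 0.55955785 -0.06458679  0.086     ]
```

Emit:
play_rows --targets '[0,0,0.1,0,0,0,0.2,0,0,0,0.25,0,0,0,0.3,0,0,0,0.3,0,0,0,0.3,0]'

```text
t: 3.4
tool_pos: [0.6494, -0.1417, 0.0483]
orientation: [3.132, 0.241, 0.001]
force: [-1.5, 0.6, 4.5]
opening: 0.0006
gripper_force: 2.2
```

```bash
python3 -c "
from h import *
s=read_state();print(s['force'],s['tool_pos'])
c=cam('side');p,r,a=blob(c,[7,170,120],[16,255,255],(300,195,340,250));print(p,a,onz(c,*p,.086))"
```

```text
[-1.54734982  0.64149     4.45826528] [ 0.64935709 -0.1416983   0.04834179]
(322.47967479674793, 216.86178861788616) 20.5 [ 0.54888306 -0.06615195  0.086     ]
```

The tray has sprung out about 11 mm. I lift off and go over the orange grip.

Emit:
play_rows --targets '[0,0,-3,0,0,0,-7,0,-4,-4,-9,-10,-8.7,-9.1,-9,-50,-8.7,-9.1,-9,-50,-8.7,-9.1,-9,-50,-8.7,-9.1,-9,-50,-8.7,-9.1,-9,-50]' --grip 5

```text
t: 4.12
tool_pos: [0.5482, -0.0642, 0.1377]
orientation: [-2.821, -1.381, 0.001]
force: [0.2, 0.9, -0.2]
opening: 0.048
gripper_force: 0.0
```

```bash
python3 -c "
from h import *
c=cam('side');p,r,a=blob(c,[7,170,120],[16,255,255],(300,195,340,250));g=onz(c,*p,.086);print(p,a,g)
c=cam('top');p,r,a=blob(c,[7,170,120],[16,255,255],(310,175,360,210));h=onz(c,*p,.086);print(p,a,h)
need(g[:2],.115,.12)"
```

```text
(322.3, 216.96) 25.0 [ 0.54840282 -0.0665224   0.086     ]Traceback (most recent call last):
  File "<string>", line 4, in <module>
    c=cam('top');p,r,a=blob(c,[7,170,120],[16,255,255],(310,175,360,210));h=onz(c,*p,.086);print(p,a,h)
                       ~~~~^^^^^^^^^^^^^^^^^^^^^^^^^^^^^^^^^^^^^^^^^^^^^^
  File "h.py", line 18, in blob
    q=max(cs,key=cv2.contourArea); M=cv2.moments(q)
ValueError: max() iterable argument is empty
```

```bash
python3 -c "
from h import *
need((.5484,-.0655),.115,.056)"
```

```text
pos [ 0.5488 -0.0647  0.1377] y-yaw -0.6644 shift cm [-0.09  0.02  8.17] roll -44.66
```

Emit:
play_rows --targets '[0,0,1,-44.7,0,0,2,-44.7,0,0,3,-44.7,0,0,3.5,-44.7,0,0,3.5,-44.7,0,0,3.5,-44.7,0,0,3.5,-44.7]'

```text
t: 4.8
tool_pos: [0.549, -0.065, 0.1023]
orientation: [-2.089, -2.345, 0.001]
force: [0.3, 0.4, -0.4]
opening: 0.0497
gripper_force: 0.0
```

```bash
python3 -c "
from h import *
need((.5484,-.0655),.115,.056)"
```

```text
pos [ 0.549  -0.065   0.1023] y-yaw 0.115 shift cm [-0.04 -0.06  4.63] roll -0.0
```

Emit:
play_rows --targets '[0,0,2,0,0,0,4,0,0,0,4.5,0,0,0,4.6,0,0,0,4.6,0]'

```text
t: 5.22
tool_pos: [0.549, -0.065, 0.0569]
orientation: [-2.095, -2.34, 0.001]
force: [-0.2, -0.1, 0.3]
opening: 0.0502
gripper_force: 0.0
```

Emit:
play_rows --targets '[0,0,0,0,0,0,0,0,0,0,0,0,0,0,0,0,0,0,0,0,0,0,0,0]' --grip 0.5 --grip_force 15

```text
t: 5.72
tool_pos: [0.5494, -0.065, 0.0575]
orientation: [2.092, 2.343, 0.0]
force: [-0.2, -0.4, 0.2]
opening: 0.014
gripper_force: 0.0
```

Emit:
play_rows --targets '[0,0,0,0,0,0,0,0,0,0,0,0,0,-0.5,0,0,0,-1.5,0,0,0,-2.5,0,0,0,-3.5,0,0,0,-4.5,0,0]'

```text
t: 6.38
tool_pos: [0.5044, -0.07, 0.0572]
orientation: [2.092, 2.343, 0.001]
force: [2.2, 0.9, 3.9]
opening: 0.0102
gripper_force: 15.0
```

Emit:
play_rows --targets '[0,-1.2,0,0,0,-2.4,0,0,0,-3.6,0,0,0,-4.3,0,0,0,-4.3,0,0,0,-4.3,0,0]'

```text
t: 6.88
tool_pos: [0.4612, -0.075, 0.0572]
orientation: [-2.093, -2.343, 0.001]
force: [-6.0, -0.5, 5.0]
opening: 0.0099
gripper_force: 15.0
```

```bash
python3 -c "
from h import *
s=read_state();print(s['force'],s['wrist_torque'])
c=cam('side');x=cv2.resize(c['image'][150:280,230:430],None,fx=4,fy=4);save({'image':x},'out.png')
c=cam('top');p,r,a=blob(c,[20,120,80],[32,255,255],(380,195,470,300));print(p)
need((.345,-.2935),.02,.2)"
```

```text
[-5.99988083 -0.49496566  4.98242226] [-0.10456282  0.79428659  0.00612604]
(423.8712860780985, 246.1600169779287)
pos [ 0.4614 -0.075   0.0572] y-yaw 0.1128 shift cm [-20.4  -14.04 -14.26] roll 5.32
```

View pics/out.png

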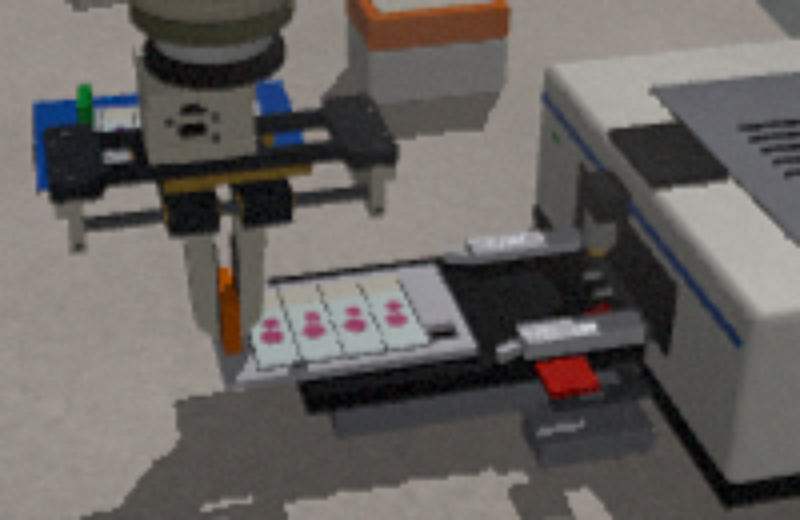

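The tray's leading edge (475,355) is clear of the guide tips (500,350). I firm up the grip and lift.

Emit:
play_rows --targets '[0,0,0,0,0,0,0,0,0,0,0,0,0,0,-0.5,0,0,0,-1.5,0,0,0,-3,0,0,0,-5,0,0,0,-6,0]' --grip_force 45

```text
t: 7.65
tool_pos: [0.4631, -0.0751, 0.1198]
orientation: [2.091, 2.342, 0.002]
force: [1.7, -0.6, -1.7]
opening: 0.0096
gripper_force: 45.0
```

Emit:
play_rows --targets '[-2,-1.5,0,0,-5,-3.5,0,0,-8.5,-6,0,2,-12,-8.5,0,4,-15.5,-11,0,5.3,-18.5,-13,0,5.3,-20.4,-14,0,5.3,-20.4,-14,0,5.3]'

```text
t: 8.32
tool_pos: [0.3442, -0.2973, 0.1179]
orientation: [2.202, 2.238, -0.002]
force: [0.6, 0.2, -2.4]
opening: 0.0094
gripper_force: 45.0
```

```bash
python3 -c "
from h import *
s=read_state();print(s['force'],s['wrist_torque'],s['opening'])
need((.345,-.2935),.02,.013)
c=cam('side');x=cv2.resize(c['image'][150:400,130:400],None,fx=2.2,fy=2.2);save({'image':x},'over.png')"
```

```text
[ 0.63431039  0.23210587 -2.43040111] [-0.0485773   0.00296586 -0.01699635] 0.00943046721222996
pos [ 0.3442 -0.2973  0.1179] y-yaw 0.0162 shift cm [ 0.41  0.08 10.49] roll -0.22
```

View pics/over.png

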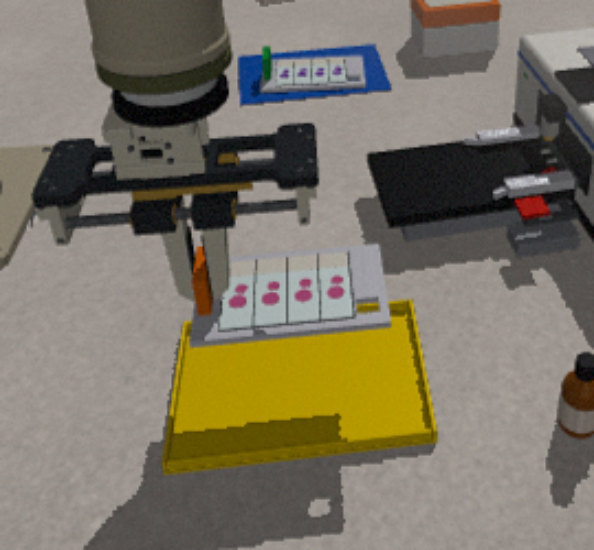

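The tray hangs level above the out-tray. I lower it gently.

Emit:
play_rows --targets '[0.4,0,2,0,0.4,0,4,0,0.4,0,6,0,0.4,0,7.5,0,0.4,0,8.5,0,0.4,0,9.2,0,0.4,0,9.6,0,0.4,0,9.6,0]'

```text
t: 9.03
tool_pos: [0.3457, -0.2889, 0.0208]
orientation: [-2.198, -2.244, -0.0]
force: [-0.4, 0.2, -2.4]
opening: 0.0103
gripper_force: 45.0
```

Emit:
play_rows --targets '[0,0,0.15,0,0,0,0.3,0,0,0,0.4,0,0,0,0.5,0,0,0,0.55,0,0,0,0.55,0]'

```text
t: 9.53
tool_pos: [0.3459, -0.2897, 0.0162]
orientation: [2.198, 2.243, -0.0]
force: [-1.3, 0.3, 3.3]
opening: 0.0095
gripper_force: 45.0
```

Emit:
play_rows --targets '[0,0,0,0,0,0,0,0,0,0,0,0,0,0,0,0]' --grip 3 --grip_force 10

```text
t: 9.87
tool_pos: [0.3458, -0.2895, 0.0158]
orientation: [2.198, 2.244, 0.0]
force: [0.7, 0.2, 0.4]
opening: 0.0287
gripper_force: 0.0
```

Emit:
play_rows --targets '[0,0,-1,0,0,0,-3,0,0,0,-7,0,0,0,-10,0,0,0,-12,0,0,0,-12,0]'

```text
t: 10.37
tool_pos: [0.3481, -0.2919, 0.142]
orientation: [2.192, 2.237, -0.0]
force: [0.2, 0.4, 1.2]
opening: 0.0297
gripper_force: 0.0
```

```bash
python3 -c "
from h import *
c=cam('top');im=c['image']
p,r,a=blob(c,[50,100,40],[75,255,255],(185,262,220,280));g=onz(c,*p,.044);print(p,a,g)
p,r,a=blob(c,[7,170,120],[16,255,255],(390,200,460,300));print('orange',p,a,onz(c,*p,.045))
c=cam('side')
p,r,a=blob(c,[7,170,120],[16,255,255],(180,230,260,330));print('orange S',p,a,onz(c,*p,.045))
b=(240,150,320,200);x=cv2.resize(c['image'][150:210,235:315],None,fx=5,fy=5);y=cv2.resize(c['image'][230:400,180:360],None,fx=2,fy=2)
o=np.zeros((345,770,3),np.uint8);o[:300,:400]=x;o[:340,405:765]=y;save({'image':o},'two.png')
need((.362,.272),-.022,.12)"
```

```text
(199.63601532567048, 271.3869731800766) 43.5 [0.3619223  0.27292138 0.044     ]
orange (425.3488372093023, 271.4767441860465) 43.0 [ 0.34737688 -0.28650123  0.045     ]
orange S (229.8321513002364, 308.9314420803782) 70.5 [ 0.347017   -0.29022353  0.045     ]
pos [ 0.3463 -0.2901  0.1371] y-yaw 0.0204 shift cm [56.17  2.72  1.6 ] roll 2.43
```

View pics/two.png

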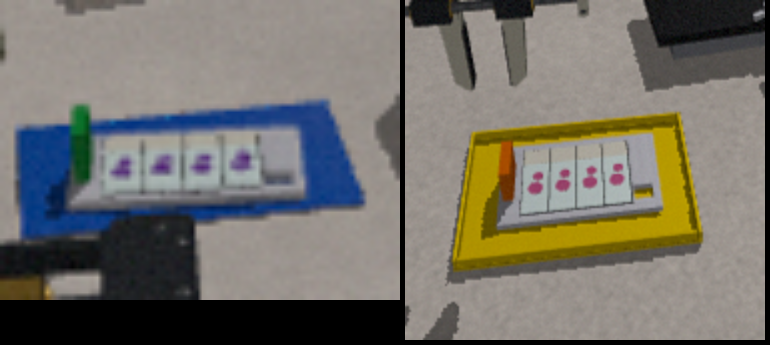

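The orange tray lies flat in the out-tray, handle at about (507,170) in the crop, and its centre is within 4 mm. The green tray is undisturbed. I go there on an arc so as to keep the reach.

Emit:
play_rows --targets '[3.5,2,0,0,7,4,0,0,10.5,6,0,0,14,8,0,0,17.5,9,0,0,21,10,0,0,24.5,10,0,2,28,10,0,2.4]' --grip 5

```text
t: 11.13
tool_pos: [0.4387, -0.0054, 0.134]
orientation: [-2.245, -2.194, 0.003]
force: [0.8, -0.2, 0.0]
opening: 0.0501
gripper_force: 0.0
```

Emit:
play_rows --targets '[3.5,0,0,0,7,0,0,0,10.5,-1,0,0,14,-2.5,0,0,17.5,-4,0,0,21,-5.5,0,0,24.5,-7,0,0,28,-8.5,0,0]'

```text
t: 11.8
tool_pos: [0.3588, 0.2753, 0.1341]
orientation: [-2.245, -2.197, 0.004]
force: [-1.2, -0.5, -0.6]
opening: 0.0499
gripper_force: 0.0
```

```bash
python3 -c "
from h import *
need((.3615,.273),-.022,.0155)
c=cam('side')
p,r,a=blob(c,[50,100,40],[75,255,255],(245,165,258,176));print('green S',p,a,onz(c,*p,.044))
need((.3615,.273),-.022,.0155)"
```

```text
pos [0.3588 0.2753 0.1341] y-yaw -0.0215 shift cm [-0.21  0.3  11.86] roll 0.03
green S (250.66666666666666, 173.07936507936506) 10.5 [0.36312243 0.27608411 0.044     ]
pos [0.3562 0.2808 0.1342] y-yaw -0.0185 shift cm [-0.79  0.59 11.87] roll 0.2
```

Emit:
play_rows --targets '[-0.7,0.55,3,0,-0.7,0.55,6,0,-0.7,0.55,8,0,-0.7,0.55,8,0,-0.7,0.55,8,0]'

```text
t: 12.27
tool_pos: [0.3644, 0.266, 0.0537]
orientation: [-2.244, -2.196, 0.008]
force: [0.6, -0.4, 0.5]
opening: 0.0497
gripper_force: 0.0
```

```bash
python3 -c "
from h import *
need((.3622,.274),-.022,.0165)"
```

```text
pos [0.3644 0.266  0.0537] y-yaw -0.0216 shift cm [ 0.81 -0.22  3.72] roll 0.02
```

Emit:
play_rows --targets '[0,0,0,0,0,0,0,0,0,0,0,0,0,0,0,0]'

```text
t: 12.6
tool_pos: [0.3673, 0.2677, 0.057]
orientation: [2.245, 2.197, 0.004]
force: [0.1, -0.4, -0.6]
opening: 0.0503
gripper_force: 0.0
```

```bash
python3 -c "
from h import *
need((.3622,.274),-.022,.0165)"
```

```text
pos [0.3673 0.2677 0.057 ] y-yaw -0.0216 shift cm [ 0.61 -0.53  4.05] roll 0.02
```

Emit:
play_rows --targets '[0.6,-0.4,1,0,0.6,-0.5,2,0,0.6,-0.5,3,0,0.6,-0.5,3.7,0,0.6,-0.5,4,0,0.6,-0.5,4,0,0.6,-0.5,4,0,0.6,-0.5,4,0]'

```text
t: 13.27
tool_pos: [0.3617, 0.2735, 0.0159]
orientation: [2.245, 2.197, 0.001]
force: [-0.4, 0.2, 0.7]
opening: 0.05
gripper_force: 0.0
```

Emit:
play_rows --targets '[0,0,0,0,0,0,0,0,0,0,0,0,0,0,0,0,0,0,0,0,0,0,0,0,0,0,0,0,0,0,0,0]' --grip 0.5 --grip_force 15

```text
t: 13.93
tool_pos: [0.3615, 0.2734, 0.0157]
orientation: [2.245, 2.198, 0.0]
force: [0.1, -0.3, 0.8]
opening: 0.0101
gripper_force: 15.0
```

Emit:
play_rows --targets '[0,0,0,0,0,0,0,0,0,0,0,0]' --grip_force 45

```text
t: 14.18
tool_pos: [0.3615, 0.2734, 0.0157]
orientation: [-2.245, -2.197, -0.0]
force: [-0.1, -0.3, 0.7]
opening: 0.0099
gripper_force: 45.0
```

```bash
python3 -c "
from h import *
need((.3622,.273),-.022,.0165);s=read_state();print(s['force'],s['opening'])"
```

```text
pos [0.3615 0.2734 0.0157] y-yaw -0.0215 shift cm [-0.04  0.07 -0.08] roll 0.03
[-0.07608067 -0.25890111  0.69833123] 0.009938113457656552
```

Emit:
play_rows --targets '[0,0,-0.5,0,0,0,-1.5,0,0,0,-3.5,0,0,0,-6,0,0,0,-8.5,0,0,0,-10,0,0,0,-10,0]'

```text
t: 14.77
tool_pos: [0.3638, 0.2748, 0.1204]
orientation: [2.244, 2.196, 0.011]
force: [0.7, 0.6, -2.2]
opening: 0.0097
gripper_force: 45.0
```

Emit:
play_rows --targets '[-2,1,0,0,-5.5,2,0,0,-9,3.5,0,-1,-12.5,5,0,-2,-16,6.5,0,-3,-19,7.5,0,-4,-21,8.5,0,-5,-22,9,0,-6]'

```text
t: 15.43
tool_pos: [0.4467, 0.0487, 0.1148]
orientation: [-2.129, -2.31, 0.002]
force: [0.1, 0.3, -2.6]
opening: 0.0094
gripper_force: 45.0
```

```bash
python3 -c "
from h import *
need((.465,-.074),.115,.08);s=read_state();print(s['force'],s['wrist_torque'],s['opening'])"
```

```text
pos [0.4467 0.0487 0.1148] y-yaw 0.0815 shift cm [-12.37   0.83   3.48] roll -1.92
[ 0.13345061  0.29050701 -2.56050243] [-0.01092733  0.03124182 -0.01391231] 0.009385641554654338
```

Emit:
play_rows --targets '[-2,0,0,0,-5,0.3,0,-1,-8,0.4,0,-1.9,-10.5,0.6,0.5,-1.9,-12,0.6,1.5,-1.9,-12.4,0.6,2.5,-1.9,-12.4,0.6,3,-1.9,-12.4,0.6,3,-1.9]'

```text
t: 16.1
tool_pos: [0.461, -0.0707, 0.0832]
orientation: [-2.086, -2.343, 0.003]
force: [-0.8, 0.7, -2.9]
opening: 0.0096
gripper_force: 45.0
```

Emit:
play_rows --targets '[0,0,0,0,0,0,0,0,0,0,0,0,0,0,0,0]'

```text
t: 16.43
tool_pos: [0.4634, -0.0711, 0.0863]
orientation: [2.087, 2.347, 0.001]
force: [0.4, -0.4, -1.7]
opening: 0.0098
gripper_force: 45.0
```

```bash
python3 -c "
from h import *
need((.463,-.0742),.115,.06);s=read_state();print(s['force'],s['opening'])
a=cam('side');b=cam('top')
x=cv2.resize(a['image'][190:270,280:400],None,fx=4,fy=4,interpolation=cv2.INTER_CUBIC);y=cv2.resize(b['image'][120:220,290:370],None,fx=4,fy=4,interpolation=cv2.INTER_CUBIC)
o=np.zeros((400,800,3),np.uint8);o[:320,:480]=x;o[:400,480:800]=y;save({'image':o},'pre.png')"
```

```text
pos [ 0.4634 -0.0711  0.0863] y-yaw 0.1174 shift cm [-0.31 -0.08  2.63] roll 0.14
[ 0.44839689 -0.40884939 -1.70530213] 0.00977362295425694
```

View pics/pre.png

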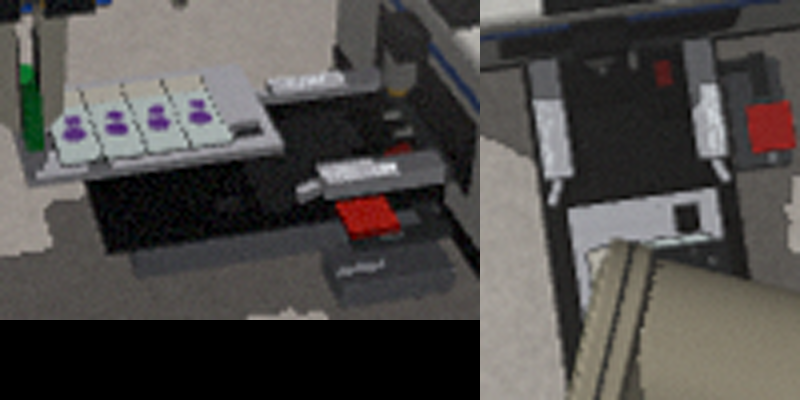

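The tray hovers level over the apron; its leading corners are near (568,208) and (718,190) in the right crop and the rails lie ahead. I compare their centrelines.

Run:
```python
from h import *
c=cam("top"); g=cv2.cvtColor(c["image"],cv2.COLOR_RGB2GRAY)
e=np.array([np.cos(.115),np.sin(.115)]); n=np.array([-e[1],e[0]]); D=np.array([.625,-.0553])
def sc(u,v,z): q=onz(c,u,v,z)[:2]-D; return np.round([q@e*1000,q@n*1000],1)
def edges(v,u0,u1):
    r=cv2.GaussianBlur(g,(3,3),0)[v,u0:u1].astype(float); d=np.diff(r); return [(u0+i+.5,int(d[i])) for i in range(1,len(d)-1) if abs(d[i])>25 and abs(d[i])>=abs(d[i-1]) and abs(d[i])>abs(d[i+1])]
for v in(146,150,154,158): print("rail",v,[(u,k,sc(u,v,.057)[1]) for u,k in edges(v,295,362)])
for v in(174,177): print("tray",v,[(u,k,sc(u,v,.079)[1],sc(u,v,.079)[0]) for u,k in edges(v,300,362)])
s=read_state();q=s['tool_pos'][:2]-D;print("tcp",q@e*1000,q@n*1000,s['tool_pos'])
```

```text
rail 146 [(303.5, 48, np.float64(59.4)), (310.5, -49, np.float64(42.0)), (343.5, 42, np.float64(-40.2)), (349.5, -58, np.float64(-55.2))]
rail 150 [(303.5, 59, np.float64(60.8)), (311.5, -50, np.float64(41.0)), (342.5, 49, np.float64(-36.2)), (350.5, -59, np.float64(-56.2))]
rail 154 [(304.5, 52, np.float64(59.8)), (311.5, -51, np.float64(42.4)), (343.5, 56, np.float64(-37.3)), (351.5, -50, np.float64(-57.2))]
rail 158 [(304.5, 56, np.float64(61.1)), (312.5, -50, np.float64(41.3)), (344.5, 42, np.float64(-38.3)), (351.5, -36, np.float64(-55.7))]
tray 174 [(305.5, -45, np.float64(64.7), np.float64(-24.0)), (311.5, 59, np.float64(50.1), np.float64(-26.0)), (338.5, -49, np.float64(-15.7), np.float64(-35.0)), (344.5, 58, np.float64(-30.3), np.float64(-37.1)), (349.5, -53, np.float64(-42.5), np.float64(-38.7))]
tray 177 [(305.5, -48, np.float64(65.7), np.float64(-31.3)), (312.5, 51, np.float64(48.7), np.float64(-33.7)), (338.5, -49, np.float64(-14.6), np.float64(-42.4)), (344.5, 36, np.float64(-29.2), np.float64(-44.4)), (350.5, -50, np.float64(-43.9), np.float64(-46.4))]
tcp -162.54758479978707 2.595891626699667 [ 0.46322821 -0.07137305  0.08602891]
```

Emit:
play_rows --targets '[-0.1,-0.3,0.6,0,-0.1,-0.3,1.2,0,-0.1,-0.3,1.8,0,-0.1,-0.3,2.2,0,-0.1,-0.3,2.4,0,-0.1,-0.3,2.5,0,-0.1,-0.3,2.5,0,-0.1,-0.3,2.5,0]'

```text
t: 17.25
tool_pos: [0.4602, -0.073, 0.0607]
orientation: [2.088, 2.347, 0.0]
force: [0.8, -1.6, -1.6]
opening: 0.0101
gripper_force: 45.0
```

Emit:
play_rows --targets '[0,0,0.1,0,0,0,0.2,0,0,0,0.3,0,0,0,0.35,0,0,0,0.35,0,0,0,0.35,0]'

```text
t: 17.75
tool_pos: [0.4602, -0.073, 0.0576]
orientation: [2.088, 2.347, 0.0]
force: [-3.7, 0.9, 5.2]
opening: 0.0097
gripper_force: 45.0
```

```bash
cat >> h.py <<'E'
def st():
    e=np.array([np.cos(.115),np.sin(.115)]); n=np.array([-e[1],e[0]]); D=np.array([.625,-.0553])
    s=read_state();q=s['tool_pos'][:2]-D; f=np.array(s['force'])
    print("tcp",np.round([q@e*1000,q@n*1000,s['tool_pos'][2]*1000],2),"F in/left/up",np.round([f[:2]@e,f[:2]@n,f[2]],1),"tq",np.round(s['wrist_torque'],2),s['opening'],s['gripper_force'],s['t']); need(None,.115)
E
python3 -c "
from h import *
st()"
```

```text
tcp [-165.7     1.34   57.64] F in/left/up [-3.5  1.3  5.2] tq [0.11 0.48 0.02] 0.009716210944033746 44.99738037586212 17.75
pos [ 0.4602 -0.073   0.0576] y-yaw 0.1165 shift cm [0. 0. 0.] roll 0.08
```

Emit:
play_rows --targets '[0,0,-0.03,0,0,0,-0.03,0,0,0.5,-0.03,0,0,1.0,-0.03,0,0,1.5,-0.03,0,0,2,-0.03,0,0,2.5,-0.03,0,0,3,-0.03,0]' --grip_force 20

```text
t: 18.42
tool_pos: [0.4896, -0.0697, 0.0577]
orientation: [-2.088, -2.346, 0.002]
force: [-6.9, -0.6, 7.3]
opening: 0.0097
gripper_force: 20.0
```

```bash
python3 -c "
from h import *
st()"
```

```text
tcp [-136.18    1.23   57.68] F in/left/up [-6.9  0.2  7.3] tq [-0.13  1.11 -0.  ] 0.009720440663212732 20.00045657157898 18.4167
pos [ 0.4896 -0.0697  0.0577] y-yaw 0.1164 shift cm [0. 0. 0.] roll 0.08
```

Emit:
play_rows --targets '[0,0,-0.06,0,0,0.6,-0.06,0,0,1.2,-0.06,0,0,1.8,-0.06,0,0,2.4,-0.06,0,0,3.0,-0.06,0,0,3.6,-0.06,0,0,4,-0.06,0]'

```text
t: 19.08
tool_pos: [0.5304, -0.0647, 0.0579]
orientation: [2.088, 2.347, 0.0]
force: [0.4, 0.1, -3.3]
opening: 0.0099
gripper_force: 20.0
```

```bash
python3 -c "
from h import *
st()"
```

```text
tcp [-95.03   1.53  57.95] F in/left/up [ 0.4  0.1 -3.3] tq [-0.07 -0.   -0.02] 0.00989174752082189 19.998480677604675 19.0833
pos [ 0.5304 -0.0647  0.0579] y-yaw 0.1165 shift cm [0. 0. 0.] roll 0.09
```

Emit:
play_rows --targets '[0,0.3,0.02,0,0,0.6,0.02,0,0,0.9,0.02,0,0,1.2,0.02,0,0,1.5,0.02,0,0,1.5,0.02,0]'

```text
t: 19.58
tool_pos: [0.5443, -0.0631, 0.0579]
orientation: [-2.088, -2.346, 0.001]
force: [-4.6, -0.2, 0.3]
opening: 0.0099
gripper_force: 20.0
```

```bash
python3 -c "
from h import *
st()"
```

```text
tcp [-81.07   1.47  57.86] F in/left/up [-4.6  0.3  0.3] tq [-0.21  0.39 -0.15] 0.009918887668657185 20.01960575580597 19.5833
pos [ 0.5443 -0.0631  0.0579] y-yaw 0.1162 shift cm [0. 0. 0.] roll 0.07
```

Riding the ramp, and the forces look healthy. I continue in small steps.

Emit:
play_rows --targets '[0,0.15,0,0,0,0.3,0,0,0,0.45,0,0,0,0.6,0,0,0,0.75,0,0,0,0.85,0,0,0,0.95,0,0,0,0.95,0,0]' --grip_force 30

```text
t: 20.25
tool_pos: [0.5515, -0.0623, 0.0577]
orientation: [-2.086, -2.344, 0.006]
force: [-16.0, -1.4, 10.1]
opening: 0.0099
gripper_force: 30.0
```

```bash
python3 -c "
from h import *
st()"
```

```text
tcp [-73.87   1.44  57.7 ] F in/left/up [-16.1   0.5  10.1] tq [-0.38  2.25 -0.11] 0.009942013210015612 30.045163929462433 20.25
pos [ 0.5515 -0.0623  0.0577] y-yaw 0.1161 shift cm [0. 0. 0.] roll 0.07
```

Emit:
play_rows --targets '[0,0,-0.05,0,0,0.1,-0.06,0,0,0.2,-0.06,0,0,0.3,-0.06,0,0,0.4,-0.06,0,0,0.4,-0.06,0]'

```text
t: 20.75
tool_pos: [0.5553, -0.0618, 0.0577]
orientation: [-2.086, -2.344, 0.006]
force: [-13.3, -2.2, 5.4]
opening: 0.0099
gripper_force: 30.0
```

```bash
python3 -c "
from h import *
st()"
```

```text
tcp [-69.94   1.49  57.71] F in/left/up [-13.5  -0.6   5.4] tq [-0.42  1.78 -0.09] 0.009876952597841373 30.04020184278488 20.75
pos [ 0.5553 -0.0618  0.0577] y-yaw 0.1161 shift cm [0. 0. 0.] roll 0.06
```

Emit:
play_rows --targets '[0,0.08,-0.02,0,0,0.16,-0.03,0,0,0.24,-0.03,0,0,0.3,-0.03,0,0,0.3,-0.03,0]'

```text
t: 21.17
tool_pos: [0.558, -0.0615, 0.0578]
orientation: [-2.086, -2.343, 0.007]
force: [-13.5, -1.7, 4.7]
opening: 0.0099
gripper_force: 30.0
```

```bash
python3 -c "
from h import *
st()"
```

```text
tcp [-67.22   1.5   57.8 ] F in/left/up [-13.6  -0.1   4.7] tq [-0.44  1.86 -0.12] 0.009886548098203822 30.04159390926361 21.1667
pos [ 0.558  -0.0615  0.0578] y-yaw 0.116 shift cm [0. 0. 0.] roll 0.06
```

Emit:
play_rows --targets '[0,0.06,-0.01,0,0,0.12,-0.02,0,0,0.15,-0.02,0,0,0.15,-0.02,0]'

```text
t: 21.5
tool_pos: [0.5595, -0.0614, 0.0579]
orientation: [-2.086, -2.343, 0.007]
force: [-13.2, -1.8, 4.7]
opening: 0.0099
gripper_force: 30.0
```

```bash
python3 -c "
from h import *
st()
c=cam('side');print(blob(c,[0,150,90],[6,255,255],(355,230,390,256)))"
```

```text
tcp [-65.76   1.47  57.93] F in/left/up [-13.3  -0.3   4.7] tq [-0.5   1.84 -0.14] 0.009945106339171783 30.030062198638916 21.5
pos [ 0.5595 -0.0614  0.0579] y-yaw 0.116 shift cm [0. 0. 0.] roll 0.06
((371.61875, 243.475), ((371.62689208984375, 243.46539306640625), (8.77057933807373, 13.418986320495605), 74.74488067626953), 80.0)
```

Emit:
play_rows --targets '[0,0.05,0,0,0,0.08,0,0,0,0.08,0,0]'

```text
t: 21.8
tool_pos: [0.5601, -0.0613, 0.0579]
orientation: [-2.086, -2.343, 0.007]
force: [-15.1, -2.7, 4.6]
opening: 0.0097
gripper_force: 30.0
```

```bash
python3 -c "
from h import *
st()
c=cam('side');print(blob(c,[0,150,90],[6,255,255],(355,230,390,256)))"
```

```text
tcp [-65.2    1.49  57.86] F in/left/up [-15.4  -0.9   4.6] tq [-0.53  1.96 -0.12] 0.00969894515556029 30.03633588552475 21.8
pos [ 0.5601 -0.0613  0.0579] y-yaw 0.1161 shift cm [0. 0. 0.] roll 0.06
((371.530487804878, 243.22357723577235), ((371.52703857421875, 243.16217041015625), (8.055550575256348, 14.138313293457031), 80.53767395019531), 82.0)
```

The pad is back at its starting height (row 243.2). I ease off to see whether the catch holds.

Emit:
play_rows --targets '[0,-0.1,0,0,0,-0.2,0,0,0,-0.25,0,0,0,-0.25,0,0]'

```text
t: 22.18
tool_pos: [0.5593, -0.0616, 0.0582]
orientation: [-2.088, -2.345, 0.003]
force: [-5.1, -1.3, -1.4]
opening: 0.0097
gripper_force: 30.0
```

```bash
python3 -c "
from h import *
st()"
```

```text
tcp [-66.     1.31  58.21] F in/left/up [-5.2 -0.7 -1.4] tq [-0.51  0.9  -0.05] 0.009682810445182427 30.010466873645782 22.1833
pos [ 0.5593 -0.0616  0.0582] y-yaw 0.116 shift cm [0. 0. 0.] roll 0.06
```

The catch holds: the force dropped 10 N with only 0.8 mm of movement. I relax the rest, let go and rise.

Emit:
play_rows --targets '[0,-0.1,0.02,0,0,-0.1,0.02,0,0,-0.1,0.02,0]'

```text
t: 22.43
tool_pos: [0.5593, -0.0615, 0.0583]
orientation: [-2.088, -2.346, 0.001]
force: [-1.8, -3.1, -4.1]
opening: 0.0101
gripper_force: 30.0
```

Emit:
play_rows --targets '[0,0,0,0,0,0,0,0,0,0,0,0,0,0,0,0,0,0,0,0]' --grip 4

```text
t: 22.85
tool_pos: [0.5602, -0.0612, 0.0592]
orientation: [2.088, 2.346, 0.001]
force: [-0.4, 0.0, -0.3]
opening: 0.0375
gripper_force: 0.0
```

Emit:
play_rows --targets '[0,0,-1,0,0,0,-3,0,0,0,-6,0,0,0,-9,0,-4,-4,-11,0,-8,-8,-12,0,-12,-12,-12,0,-12,-12,-12,0]'

```text
t: 23.52
tool_pos: [0.4581, -0.1903, 0.1803]
orientation: [2.085, 2.346, 0.001]
force: [0.5, -0.7, 0.2]
opening: 0.0401
gripper_force: 0.0
```

Emit:
play_rows --targets '[0,0,0,0,0,0,0,0,0,0,0,0,0,0,0,0]'

```text
t: 23.85
tool_pos: [0.4592, -0.1884, 0.1785]
orientation: [2.087, 2.348, 0.001]
force: [0.6, -1.0, 0.9]
opening: 0.0406
gripper_force: 0.0
```

```bash
python3 -c "
from h import *
st()
c=cam('side');d=cam('top');print(blob(c,[0,150,90],[6,255,255],(355,230,390,256))[0],blob(d,[0,150,90],[6,255,255],(350,140,375,165))[0])
for k,b,n in((c,(310,195,345,250),'S'),(d,(315,170,360,210),'T')):
  try: p,r,a=blob(k,[50,100,40],[75,255,255],b);print(n,p,onz(k,*p,.086))
  except Exception as x: print(n,x)
o=np.zeros((440,800,3),np.uint8);o[:440,:400]=cv2.resize(d['image'][120:230,290:390],None,fx=4,fy=4);o[:400,400:]=cv2.resize(c['image'][180:280,300:400],None,fx=4,fy=4);save({'image':o},'fin.png')"
```

```text
tcp [-179.98 -113.19  178.46] F in/left/up [ 0.5 -1.1  0.9] tq [-0.03 -0.11  0.01] 0.040554312588343966 0.0 23.85
pos [ 0.4592 -0.1884  0.1785] y-yaw 0.1173 shift cm [0. 0. 0.] roll 0.13
(371.5632911392405, 243.2236286919831) (362.20873786407765, 151.28802588996763)
S (327.02951388888886, 221.95833333333334) [ 0.55655405 -0.0887416   0.086     ]
T (333.336569579288, 187.23948220064722) [ 0.55868927 -0.06088014  0.086     ]
```

View pics/fin.png

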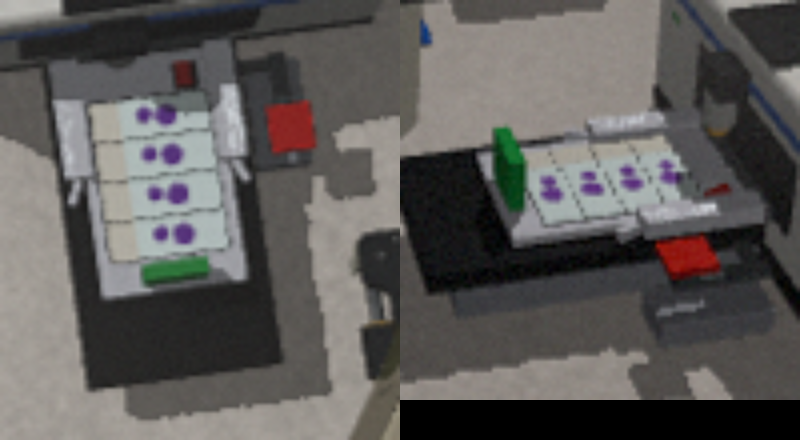

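The green tray sits where the orange one was: grip at (175,270) in the crop, the red nose showing in its window at (184,74), and the pad up at (291,126). I hand the job in.

```bash
python3 -c "
from plant import workorder
print(workorder.close_job())"
```

```text
the job is handed in; nothing more can be done
None
```

I handed the job in at about 24 s: the orange tray lies flat in the out-tray, the green tray is home with the catch up in its window, and the gripper is clear of everything; the hand-in returned no verdict.

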